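# Clamp a cased choke in the lead-trimming fixture

### The job

Take the choke whose round case has a flat on one side out of the steel channel, stand it in the V of the lead-trimming fixture with its flat towards the clamp's pad (set it down on the plate, do not drop it in), and throw the clamp's handle over until it snaps shut on the choke. Leave the choke with the fully round case and the loose things on the bench where they are.

Things in the scene. Friction and masses are not known exactly. Their poses are not given: they have to be found in the camera images.
- choke_mid (a point): the choke to clamp: copper toroid in a black case, 48 mm diameter, 40 mm tall, about 0.14 kg, one flat side 18 mm from its axis (32 mm wide, full height). Point on its axis, 20 mm above its underside; z up, x square out of the flat. Starts upright on the channel's floor, flat towards the channel's +x within 0.35 rad. Two pins at its -x side end 12 mm above the rim.
- choke: the same choke; origin at the centre of its underside, axes as choke_mid
- choke_flat (a point): the middle of the choke's flat, 18 mm from its axis, 20 mm above its underside; axes as choke_mid
- round_choke_mid (a point): the other choke in the channel: same size, but its case is fully round, no flat. Point on its axis, half-way up. To be left alone.
- channel: fixed steel channel, open at the top; origin under its middle on the bench, x along it. Inside 224 x 52 mm, floor 4 mm thick, long walls 44 mm high, end walls 30 mm. One choke in each half of its length, 43 to 58 mm from the middle, either order; fingers reach a choke only inside the channel, before and behind it along x, on its flat and the side opposite.
- fixture: lead-trimming fixture, fixed: plate, top 12 mm above the bench, y 42 mm either side, x -153 to 59 mm. Origin on the bench under the nest. x is the way the clamp pushes. At +x a steel V (90 degrees, 46 mm high above the plate; jaws at x 14 to 46 mm, y up to 30 mm either side), at -x the toggle clamp. The bench between fixture and channel is bare around 0.53 m ahead of the robot.
- nest (a point): where choke_mid lies when the choke is seated in the V, flat towards -x: 20 mm above the plate, 32 mm above the bench; axes as fixture. Between the V and the open pad the choke has 10 mm of play in x: the clamp pushes it home and squares a flat up to 10 degrees out. A finger fits at its +y and -y sides, not at flat or V: set it down and take it again that way.
- clamp_pad: the clamp's flat pad, rubber on steel, 26 mm wide in y, 36 mm tall, centred 32 mm above the bench, sprung 5 mm on the plunger (7 N per mm). Open, its face is at x = -28 mm of the fixture. This body's origin is the fixture's while the clamp is open and moves along x with the pad.
- handle_grip (a point): point on the centre line of the handle's black grip, 85 mm from the pivot. The grip is 18 mm wide in the fixture's y, 15 mm thick, from 57 to 109 mm from the pivot. The handle swings in the fixture's x-z plane: open it leans back from the nest at 45 degrees (this point 92 mm above the bench); closed it leans over towards the nest, 27 degrees above level (71 mm).
- pivot (a point): the axis of the clamp's handle, along the fixture's y: 114 mm from the nest on its -x side, 32 mm above the bench; axes as fixture
- clamp_handle (a joint): angle of the clamp's handle: 0 open (start), 1.885 rad closed at its stop; high point at 1.57. A spring pushes back with up to about 6 N at the grip before the high point; past it the handle snaps to the stop and stays. Pushed from behind its grip it goes over easily; a pinch tends to slip. With the choke's round side at the pad it sticks at about 0.9.
- toroid_a: bystander: bare wound toroid lying flat, 39 mm diameter, 14 mm high; origin under its middle
- toroid_b: bystander: a second such toroid
- nippers: bystander: nippers lying flat, about 115 mm long, 13 mm high
- pen: bystander: ball pen lying, 130 mm long
- tape: bystander: roll of tape lying flat, 60 mm diameter, 18 mm high
- bobbin: bystander: small black bobbin standing, 30 mm diameter, 24 mm high
Not all that is in view belongs to the job. What is shaped like the choke but green or purple is not meant.

How it is judged:
By the outcome, as a careful person would: the job done as asked, in the order asked, and still so for the second after the job is handed in, with the robot touching nothing.
It also fails if it takes over 66 s, if anything falls off the work surface, if the arm or the gripper's body presses on something with over 40 N, if the wrist force passes 120 N, or if a joint passes its speed limit or range.

### The arm

A 6-joint arm with a two-finger parallel gripper is mounted at the origin on the work surface. World frame = base frame: x ahead of the robot, y to its left, z up, the work surface at z = 0. Lengths are in m, angles in rad, forces in N, time in s.
With the tool pointing down it reaches from about 0.35 to 0.975 m from the base axis. Payload 7.1 kg.
Tool frame: the origin (TCP) lies on the centre line of the jaws, within the pads' length; the fingertips stand 19 mm ahead of it and the grasp point (between the pads) is the TCP; y points along the fingers, x is the direction in which the jaws open and shut, and the axes are right-handed (so a half turn about y gives the same grasp; the last joint's range is limited). The gripper opens to 88 mm and grips with 3 to 60 N. Pads are 20 mm wide; open, the fingers measure 115 mm over their backs; the gripper's body (75 mm by 178 mm) begins 61 mm behind the grasp point.
Start: joints at [1.181, 0.423, 1.63, -0, 1.089, -0.019], TCP at [0.226, 0.583, 0.242] pointing down, gripper open.
Joint ranges: [-3, 3], [-0.9, 2.11], [0.09, 2.58], [-1.31, 4.45], [0.11, 2.69], [-2.54, 2.54]. Speed limits (rad/s): [2.39, 2.39, 3.01, 3.14, 3.14, 3.14].

### API

Orientations are given as a 3x3 rotation matrix whose columns are the frame's x, y, z axes.
In Python, from rig import read_state, capture, camera_model, hand_in gives the robot as it stands. The module is installed in compiled form; this text tells all that it offers.
- The arm moves only by the tool drive_tool, never from a script. Its argument "rows" is one flat list of numbers, 5 for each row, row after row: the opening, from 0 (shut) to 1 (fully open), then the shift along the tool's x, y, z in mm, then the turn about the tool's y in degrees. A call has 1 to 12 rows; each row shifts and turns the pose as measured when the row begins, along the tool's axes as they then stand; what a row does not reach is not made up. A row lasts 1/12 s, in which the tool goes at most 41.7 mm and 7.16 degrees, less where a joint would pass 70% of its speed; a pose out of reach is approached as far as the arm can. A call with a gripper value outside its range is refused whole. The fingers move at their own pace and stop on an object; "force" is the grip in N (left out, the last holds). Time passes only in rows, so rows that do not move let the fingers close. It gives the time, the measured TCP pose, the force and the opening at its end, in the units of the state.
- read_state(): the state, without advancing time (a new reading comes with each control period).
- capture(name): name is "scene" or "top" or "wrist"; returns the picture (384x512x3 uint8, red, green, blue); there is no depth.
- camera_model(name): a dict with "fov_y" (degrees; the focal length in pixels is half the picture's height over the tangent of half this angle, whatever the lens; pixels are square), "cx", "cy" (the principal point, pixels), "extrinsics" (4x4, takes a point from world to camera coordinates). Camera axes: x right, y up, looking along -z (the intrinsics and any distortion apply to the point x, -y, -z); pixel columns grow to the right and rows downward; lengths in m; the calibration is good to about 2 mm. The wrist camera is an equidistant fisheye: a pixel r from the principal point sees the ray r / f radians off the axis. A picture is of the moment at which its call begins: read the wrist's pose just before it. camera_model takes no time and is no camera call; for the wrist camera it gives the pose at the moment of the call.
- hand_in(): hands the job in, once; it reports no verdict.
The state is a dict: "t": time; "q": joint angles; "qvel": joint speeds; "joint_efforts": joint torques, N m; "tcp_pos": TCP position; "ee_rot": TCP orientation; "ft_force": force on the tool from outside, world axes, zero at the start; "ft_torque": the same for the moment, N m; "width": finger opening in m.
Only numpy, scipy, OpenCV 4.12 (cv2) and the standard library are available. Lean on these libraries where they do the work, as an engineer would, in place of code of your own. Each camera call takes 0.05 s, during which the arm holds its last target. There are 200 camera calls.

## Working session

There is one attempt and no reset: what is moved stays moved. The work goes in short steps, Python scripts to look and compute and a tool call to move; the robot and the scene stay as the last step left them, time stands still between calls to the robot, and variables do not carry over. Pictures are saved under pics/ and viewed, about 8 in all and at most 12, crops included, and the job is handed in when it is done.

Besides the shell and the picture viewer there is one more tool, called after ">>>" in YAML: its name, and indented under it one key for each argument. drive_tool: Moves the arm, as the interface text tells. Its arguments: {"type":"object","properties":{"rows":{"type":"array"},"force":{"type":"number"}},"required":["rows"]}

```bash
mkdir -p pics; python3 - <<'E'
from rig import *
import cv2,numpy as np
np.set_printoptions(precision=3,suppress=True)
s=read_state();print({k:np.array(v) for k,v in s.items()})
for n in ("scene","top","wrist"):
    m=camera_model(n);print(n,m["fov_y"],m["cx"],m["cy"],m.keys());print(np.array(m["extrinsics"]))
    cv2.imwrite(f"pics/{n}0.png",cv2.cvtColor(capture(n),cv2.COLOR_RGB2BGR))
a=cv2.imread("pics/scene0.png");b=cv2.imread("pics/top0.png")
E
```

```text
{'t': array(0.), 'q': array([ 1.181,  0.424,  1.631,  0.   ,  1.089, -0.019]), 'qvel': array([ 0.001, -0.001, -0.   , -0.002, -0.001, -0.001]), 'joint_efforts': array([ -0.004, -54.463, -27.368,   0.064,   0.023,  -0.   ]), 'tcp_pos': array([0.226, 0.582, 0.241]), 'ee_rot': array([[ 0.362, -0.001, -0.932],
       [ 0.932, -0.001,  0.362],
       [-0.002, -1.   ,  0.   ]]), 'ft_force': array([-0.538,  0.998, -0.017]), 'ft_torque': array([0.021, 0.004, 0.03 ]), 'width': array(0.088)}
scene 55.42962247883311 257.6645397265684 189.68077953471837 dict_keys(['fov_y', 'cx', 'cy', 'extrinsics'])
[[ 0.05   0.999 -0.013 -0.06 ]
 [-0.71   0.044  0.703  0.326]
 [ 0.702 -0.026  0.711 -1.582]
 [ 0.     0.     0.     1.   ]]
top 46.641838637549284 247.4445726577608 191.77187122406468 dict_keys(['fov_y', 'cx', 'cy', 'extrinsics'])
[[-0.094 -0.996  0.005  0.068]
 [ 0.974 -0.091  0.209 -0.574]
 [-0.207  0.024  0.978 -1.029]
 [ 0.     0.     0.     1.   ]]
wrist 65.70646984690485 252.4049970807097 194.76242001712572 dict_keys(['fov_y', 'cx', 'cy', 'extrinsics'])
[[ 0.361  0.933 -0.001 -0.624]
 [-0.899  0.348 -0.266  0.032]
 [-0.248  0.097  0.964 -0.39 ]
 [ 0.     0.     0.     1.   ]]
```

View pics/top0.png

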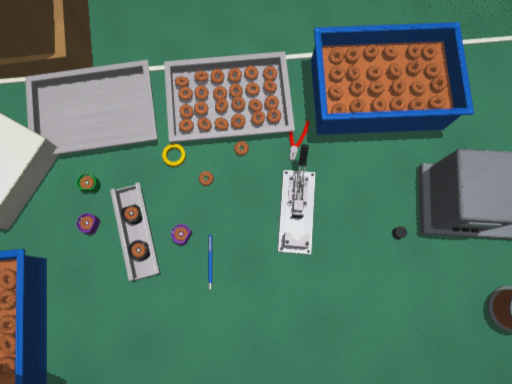

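View pics/scene0.png

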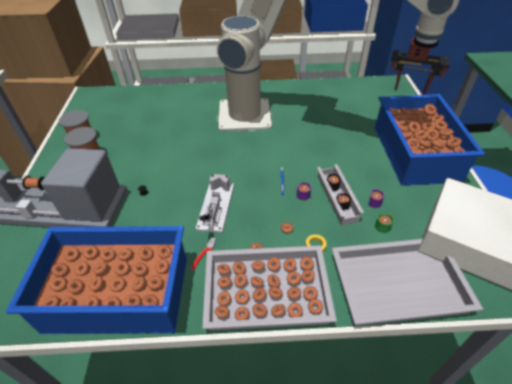

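The top view shows the channel at about (135,231), with chokes at (131,214) and (139,250). The fixture is at (297,212), with its V at the bottom (297,240) and the handle grip at (303,155). The green and purple lookalikes are at (88,183), (88,223) and (181,234). Next I'll enlarge the channel and fixture and measure them.

```bash
cat > h.py <<'E'
from rig import *
import cv2,numpy as np
np.set_printoptions(precision=4,suppress=True)
def ray(n,u,v,m=None):
    m=m or camera_model(n);f=192/np.tan(np.radians(m["fov_y"])/2)
    E=np.array(m["extrinsics"]);x,y=(u-m["cx"])/f,(v-m["cy"])/f
    if n=="wrist":
        r=np.hypot(x,y)+1e-12;d=np.array([x/r*np.sin(r),-y/r*np.sin(r),-np.cos(r)])
    else: d=np.array([x,-y,-1.])
    R=E[:3,:3];return -R.T@E[:3,3],R.T@d
def cast(n,u,v,z,m=None):
    o,d=ray(n,u,v,m);return o+d*(z-o[2])/d[2]
def proj(n,p,m=None):
    m=m or camera_model(n);f=192/np.tan(np.radians(m["fov_y"])/2)
    E=np.array(m["extrinsics"]);q=E[:3,:3]@np.array(p)+E[:3,3];x,y,z=q[0],-q[1],-q[2]
    if n=="wrist":
        r=np.hypot(x,y);a=np.arctan2(r,z)/max(r,1e-12)
    else:a=1/z
    return np.array([m["cx"]+f*a*x,m["cy"]+f*a*y])
E
python3 - <<'E'
from h import *
im=cv2.imread("pics/top0.png")
a=im[175:290,100:170];b=im[140:260,265:330]
a=cv2.resize(a,(350,575),interpolation=cv2.INTER_CUBIC);b=cv2.resize(b,(311,575),interpolation=cv2.INTER_CUBIC)
cv2.imwrite("pics/crop1.png",np.hstack([a,b]))
# white plate + channel masks
hsv=cv2.cvtColor(im,cv2.COLOR_BGR2HSV)
w=((hsv[...,1]<50)&(hsv[...,2]>90)).astype(np.uint8)
for name,(x0,y0,x1,y1),z in (("channel",(105,178,165,285),.044),("plate",(272,165,322,260),.012)):
    mm=np.zeros_like(w);mm[y0:y1,x0:x1]=w[y0:y1,x0:x1]
    mm=cv2.morphologyEx(mm,cv2.MORPH_CLOSE,np.ones((3,3)))
    c=max(cv2.findContours(mm,cv2.RETR_EXTERNAL,2)[0],key=cv2.contourArea)
    box=cv2.boxPoints(cv2.minAreaRect(c));print(name,box)
    P=np.array([cast("top",*p,z)[:2] for p in box]);print(P,np.linalg.norm(np.diff(P,axis=0),axis=1),P.mean(0),np.degrees(np.arctan2(*(P[1]-P[0])[::-1])))
for p in((131,214),(139,250)):print(cast("top",*p,.044))
E
```

```text
channel [[108.5219 188.1024]
 [139.6634 181.4293]
 [159.6244 274.5805]
 [128.4829 281.2537]]
[[0.6223 0.3558]
 [0.6322 0.2781]
 [0.3992 0.2408]
 [0.3906 0.3153]] [0.0783 0.2359 0.075 ] [0.5111 0.2975] -82.77810485701634
plate [[276.7306 252.1761]
 [282.3596 164.9264]
 [316.4757 167.1275]
 [310.8466 254.3772]]
[[ 0.428  -0.0458]
 [ 0.6501 -0.0845]
 [ 0.636  -0.1719]
 [ 0.4147 -0.1296]] [0.2254 0.0885 0.2253] [ 0.5322 -0.1079] -9.902711531846222
[0.552  0.3029 0.044 ]
[0.4622 0.2872 0.044 ]
```

View pics/crop1.png

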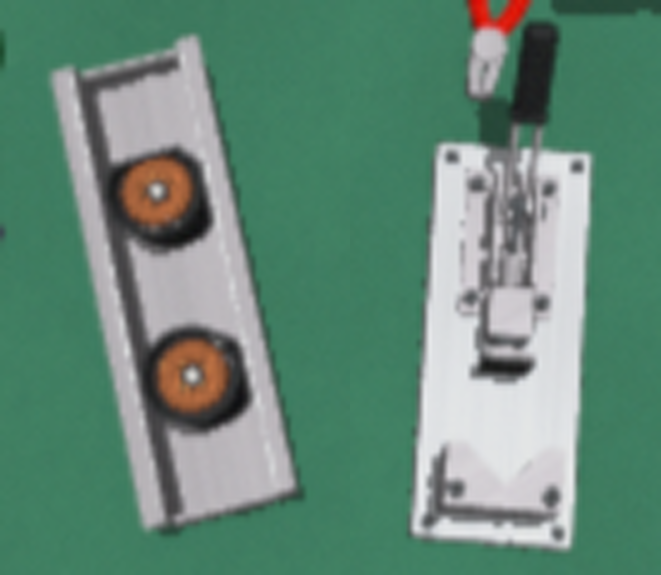

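The upper choke, at crop (160,190), shows a straight edge at its top side (175,150). The lower one at (192,378) looks fully round. I'll confirm this from the wrist camera and also refine the fixture position.

>>> drive_tool:
  rows: [1,-17,0,-34.5,0,1,-17,0,-34.5,0,1,-17,0,-34.5,0,1,-17,0,-34.5,0,1,-17,0,-34.5,0,1,-17,0,-34.5,0,1,-17,0,-34.5,0,1,-17,0,-34.5,0,1,-17,0,-34.5,0,1,-17,0,-34.5,0,1,-17,0,-34.5,0]

```text
t: 1.07
tcp_pos: [0.5185, 0.2629, 0.2383]
ee_rot: [[0.35, -0.003, -0.937], [0.937, -0.001, 0.35], [-0.002, -1.0, 0.003]]
ft_force: [0.9, 0.2, -0.3]
width: 0.0874
```

>>> drive_tool:
  rows: [1,0,0,0,7,1,0,0,0,7,1,0,0,0,7,1,0,0,0,7,1,0,0,0,7,1,0,0,0,7,1,0,0,0,7,1,0,0,0,7,1,0,0,0,2.5,1,0,0,0,0,1,0,0,0,0]

```text
t: 1.98
tcp_pos: [0.5238, 0.2527, 0.2352]
ee_rot: [[0.987, -0.007, -0.16], [0.16, -0.004, 0.987], [-0.007, -1.0, -0.003]]
ft_force: [0.4, 0.7, 0.3]
width: 0.0878
```

```bash
python3 - <<'E'
from h import *
s=read_state();print(s["t"],s["tcp_pos"],np.array(s["ee_rot"]),s["q"])
np.save("w1.npy",camera_model("wrist"),allow_pickle=True)
im=cv2.cvtColor(capture("wrist"),cv2.COLOR_RGB2BGR);cv2.imwrite("pics/w1.png",im)
cv2.imwrite("pics/w1b.png",cv2.resize(im,(800,600),interpolation=cv2.INTER_CUBIC))
E
```

```text
1.9833 [0.5238 0.2527 0.2352] [[ 0.9871 -0.0067 -0.16  ]
 [ 0.16   -0.0045  0.9871]
 [-0.0073 -1.     -0.0033]] [ 0.4297  0.3708  1.7284 -0.0015  1.0504  0.2697]
```

View pics/w1b.png

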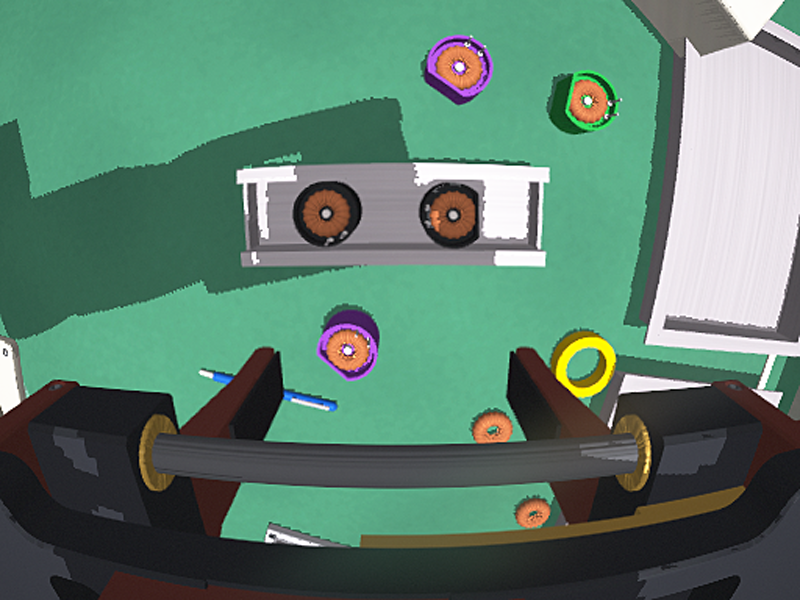

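The flat is on the right-hand choke, at (450,214) in the 800x600 view: straight right edge at column ~480, pins at left. The left one at (327,214) is fully round. The green choke (588,100) and the purple ones (459,67) and (348,349) are not meant. Next: an enlarged crop and measurement.

```bash
python3 - <<'E'
from h import *
m=np.load("w1.npy",allow_pickle=True).item();im=cv2.imread("pics/w1.png")
x0,y0,x1,y1=150,100,360,175
c=im[y0:y1,x0:x1];cv2.imwrite("pics/w1c.png",cv2.resize(c,None,fx=3.8,fy=3.8,interpolation=cv2.INTER_CUBIC))
hsv=cv2.cvtColor(c,cv2.COLOR_BGR2HSV)
cop=((hsv[...,0]<20)&(hsv[...,1]>90)&(hsv[...,2]>70)).astype(np.uint8)
drk=(hsv[...,2]<45).astype(np.uint8)
for nm,mk in(("copper",cop),("dark",drk)):
    mk=cv2.morphologyEx(mk,cv2.MORPH_OPEN,np.ones((2,2)))
    for k in cv2.findContours(mk,cv2.RETR_EXTERNAL,2)[0]:
        if cv2.contourArea(k)<150: continue
        P=np.array([cast("wrist",p[0][0]+x0,p[0][1]+y0,.043,m)[:2] for p in cv2.convexHull(k)]).astype(np.float32)
        ctr,r=cv2.minEnclosingCircle(P);e=cv2.fitEllipse(P)
        print(nm,"circle",np.array(ctr),r,"ell",e,cv2.boundingRect(k))
        if nm=="dark":
            # support widths by heading about ctr
            for h in range(-30,60,6):
                d=np.array([np.cos(np.radians(h)),np.sin(np.radians(h))]);print(h,"%.4f %.4f"%((P@d).max()-np.dot(ctr,d),np.dot(ctr,d)-(P@d).min()),end=" | ")
            print()
# channel outline (top of the walls)
for p in((238,170),(549,170),(546,264),(242,264)):print("wall corner",cast("wrist",p[0]*.64,p[1]*.64,.044,m))
E
```

```text
copper circle [0.5566 0.3052] 0.017558161169290543 ell ((0.5567156076431274, 0.30515235662460327), (0.03382779657840729, 0.03440486267209053), 13.35562801361084) (126, 24, 29, 30)
copper circle [0.4657 0.2914] 0.01759202778339386 ell ((0.4658474326133728, 0.2915950119495392), (0.034079812467098236, 0.03475276380777359), 60.770137786865234) (45, 22, 30, 31)
dark circle [0.5559 0.304 ] 0.024824168533086777 ell ((0.5567367672920227, 0.3050469160079956), (0.046094369143247604, 0.04921092092990875), 64.24810791015625) (120, 18, 37, 42)
-30 0.0247 0.0247 | -24 0.0246 0.0246 | -18 0.0242 0.0242 | -12 0.0235 0.0241 | -6 0.0226 0.0240 | 0 0.0214 0.0236 | 6 0.0200 0.0229 | 12 0.0190 0.0224 | 18 0.0205 0.0225 | 24 0.0218 0.0222 | 30 0.0229 0.0218 | 36 0.0237 0.0216 | 42 0.0242 0.0218 | 48 0.0245 0.0218 | 54 0.0245 0.0215 | 
dark circle [0.4667 0.2914] 0.025301354005932808 ell ((0.4659019112586975, 0.2919365167617798), (0.04572739079594612, 0.05092886835336685), 122.4590835571289) (39, 17, 43, 41)
-30 0.0221 0.0247 | -24 0.0226 0.0250 | -18 0.0232 0.0251 | -12 0.0238 0.0251 | -6 0.0241 0.0252 | 0 0.0242 0.0250 | 6 0.0240 0.0246 | 12 0.0243 0.0248 | 18 0.0249 0.0250 | 24 0.0252 0.0250 | 30 0.0252 0.0247 | 36 0.0251 0.0249 | 42 0.0251 0.0250 | 48 0.0253 0.0252 | 54 0.0252 0.0251 | 
wall corner [0.3944 0.3157 0.044 ]
wall corner [0.6202 0.3524 0.044 ]
wall corner [0.6326 0.2829 0.044 ]
wall corner [0.4055 0.2455 0.044 ]
```

View pics/w1c.png

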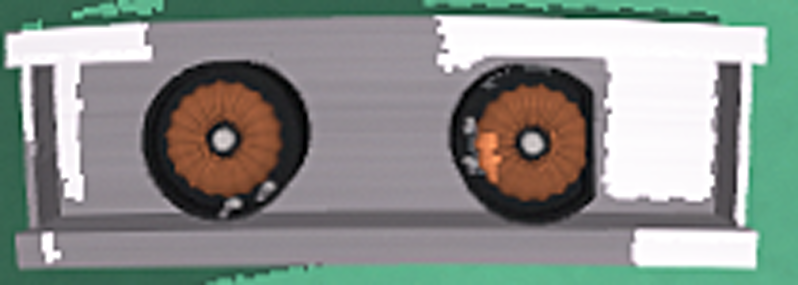

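The enlarged crop confirms it: the right choke (533,143 in the crop) has the flat at its right, heading about 11°, with pins at left. Centre (0.5566, 0.3052), rim radius 24 mm, flat about 18–19 mm from the axis, 44 mm along the channel, all as the description gives. I'll move above it.

>>> drive_tool:
  rows: [0.72,19,0,23,-1,0.72,19,0,23,-1,0.72,0,35,0,0,0.72,0,35,0,0,0.72,0,35,0,0,0.72,0,20,0,0,0.72,0,0,0,0,0.72,0,0,0,0]

```text
t: 2.7
tcp_pos: [0.5561, 0.3077, 0.1073]
ee_rot: [[0.978, -0.001, -0.209], [0.209, -0.002, 0.978], [-0.001, -1.0, -0.001]]
ft_force: [0.2, -0.0, 0.2]
width: 0.0633
```

>>> drive_tool:
  rows: [0.72,-3,0,-2.5,1,0.72,0,0,0,0]

```text
t: 2.87
tcp_pos: [0.554, 0.3047, 0.1088]
ee_rot: [[0.982, -0.001, -0.191], [0.191, -0.001, 0.982], [-0.001, -1.0, -0.001]]
ft_force: [1.0, -0.5, -0.2]
width: 0.0631
```

```bash
cat > chk.py <<'E'
from h import *
def look(p,z=.043,R=60,name=None):
    s=read_state();m=camera_model("wrist");im=cv2.cvtColor(capture("wrist"),cv2.COLOR_RGB2BGR)
    if name: cv2.imwrite(name,im)
    u,v=proj("wrist",[*p,z],m).astype(int);print("tcp",s["tcp_pos"],"head",np.degrees(np.arctan2(s["ee_rot"][1][0],s["ee_rot"][0][0])),"expect px",u,v)
    x0,y0=max(u-R,0),max(v-R,0);c=im[y0:v+R,x0:u+R];hsv=cv2.cvtColor(c,cv2.COLOR_BGR2HSV)
    for nm,mk in(("copper",(hsv[...,0]<20)&(hsv[...,1]>90)&(hsv[...,2]>70)),("dark",hsv[...,2]<45)):
        mk=cv2.morphologyEx(mk.astype(np.uint8),cv2.MORPH_OPEN,np.ones((3,3)))
        for k in cv2.findContours(mk,cv2.RETR_EXTERNAL,2)[0]:
            if cv2.contourArea(k)<300: continue
            P=np.array([cast("wrist",q[0][0]+x0,q[0][1]+y0,z,m)[:2] for q in cv2.convexHull(k)]).astype(np.float32)
            ctr,r=cv2.minEnclosingCircle(P);print(nm,np.array(ctr),"r",r,"ell",np.array(cv2.fitEllipse(P)[0]),cv2.boundingRect(k))
            if nm=="copper": cc=np.array(ctr)
            elif r<.03:
                hs=np.arange(-180,180,3);d=np.c_[np.cos(np.radians(hs)),np.sin(np.radians(hs))]
                w=(P@d.T).max(0)-d@cc;i=w.argmin();print("flat heading",hs[i],w[i],"opp",w[(i+60)%120])
E
python3 -c "
from chk import *
look((.5566,.3052),R=75,name='pics/w2.png')"
```

```text
tcp [0.554  0.3047 0.1088] head 11.029987141644094 expect px 257 215
copper [0.5556 0.3076] r 0.017465950921177864 ell [0.5557 0.3077] (52, 50, 44, 44)
dark [0.6109 0.2807] r 0.026884861290454865 ell [0.611  0.2783] (123, 87, 26, 56)
flat heading 171 -0.04014330385727638 opp 0.07703933078583503
dark [0.5106 0.2606] r 0.026664158329367638 ell [0.5114 0.2588] (0, 87, 19, 56)
flat heading 27 -0.046168551387282375 opp 0.07664178686005063
dark [0.5567 0.293 ] r 0.017624404281377792 ell [0.5562 0.2935] (49, 81, 47, 21)
flat heading 90 -0.009841561317443848 opp 0.02372986078262329
dark [0.5512 0.3129] r 0.02412787638604641 ell [0.5532 0.3099] (43, 40, 56, 44)
flat heading -75 0.007476239457229333 opp 0.02500942047509777
```

Both readings agree within 2–3 mm, so I'll descend and grip.

>>> drive_tool:
  rows: [0.72,-0.5,30,1.5,0,0.72,0,20,0,0,0.72,0,12,0,0,0.72,0,8,0,0,0.72,0,6,0,0,0.72,0,0,0,0]

```text
t: 3.42
tcp_pos: [0.5608, 0.3096, 0.0407]
ee_rot: [[0.981, 0.017, -0.192], [0.192, 0.008, 0.981], [0.018, -1.0, 0.005]]
ft_force: [-0.8, -0.7, -0.0]
width: 0.0634
```

>>> drive_tool:
  rows: [0.72,0,0,0,0,0.72,0,0,0,0]

```text
t: 3.58
tcp_pos: [0.5615, 0.3099, 0.0418]
ee_rot: [[0.981, 0.018, -0.192], [0.192, 0.009, 0.981], [0.019, -1.0, 0.005]]
ft_force: [-0.6, 0.4, -0.9]
width: 0.0629
```

>>> drive_tool:
  rows: [0.72,-3,2,-0.7,0,0.72,-3,3,-0.7,0,0.72,-2.5,3,-0.5,0,0.72,0,2,0,0,0.72,0,1,0,0,0.72,0,0,0,0]

```text
t: 4.08
tcp_pos: [0.5539, 0.3067, 0.032]
ee_rot: [[0.981, 0.021, -0.192], [0.192, 0.01, 0.981], [0.023, -1.0, 0.006]]
ft_force: [0.2, -0.2, 0.9]
width: 0.0629
```

>>> drive_tool:
  rows: [0.3,0,0,0,0,0.3,0,0,0,0,0.3,0,0,0,0,0.3,0,0,0,0,0.3,0,0,0,0,0.3,0,0,0,0]
  force: 15

```text
t: 4.58
tcp_pos: [0.554, 0.3068, 0.0319]
ee_rot: [[0.981, 0.021, -0.192], [0.192, 0.01, 0.981], [0.022, -1.0, 0.006]]
ft_force: [-0.5, -0.1, -1.3]
width: 0.042
```

>>> drive_tool:
  rows: [0.3,0,-4,0,0,0.3,0,-8,0,0,0.3,0,-14,0,0,0.3,0,-20,0,0,0.3,0,-20,0,0,0.3,0,-12,0,0,0.3,0,-6,0,0,0.3,0,0,0,0]

```text
t: 5.25
tcp_pos: [0.5521, 0.3058, 0.1242]
ee_rot: [[0.981, 0.021, -0.192], [0.192, 0.01, 0.981], [0.023, -1.0, 0.006]]
ft_force: [0.3, -0.8, -1.9]
width: 0.0421
```

Gripped at 42 mm, which is the 18 + 24 mm expected, and lifted. Next I carry it to the bare bench near (0.53, 0.03) and turn the flat's heading to about -10°.

>>> drive_tool:
  rows: [0.3,-3,0,-12,0,0.3,-6,0,-23,0,0.3,-9,0,-31,0,0.3,-10,0,-35,0,0.3,-10,0,-35,0,0.3,-10,0,-35,0,0.3,-10,0,-35,0,0.3,-8,0,-27,0,0.3,-5,0,-19,0,0.3,-3,0,-12,0,0.3,-1,0,-4,0,0.3,0,0,0,0]

```text
t: 6.25
tcp_pos: [0.5201, 0.0101, 0.1127]
ee_rot: [[0.981, 0.009, -0.194], [0.194, 0.01, 0.981], [0.011, -1.0, 0.008]]
ft_force: [0.7, 0.1, -1.1]
width: 0.0419
```

>>> drive_tool:
  rows: [0.3,0,0,0,2,0.3,0,0,0,5,0.3,0,0,0,5,0.3,0,0,0,5,0.3,0,0,0,3,0.3,0,0,0,1,0.3,0,0,0,0,0.3,0,0,0,0]

```text
t: 6.92
tcp_pos: [0.5172, 0.0139, 0.1095]
ee_rot: [[0.983, 0.003, 0.182], [-0.182, 0.01, 0.983], [0.001, -1.0, 0.011]]
ft_force: [-0.1, 0.3, -0.9]
width: 0.0421
```

```bash
python3 - <<'E'
from h import *
s=read_state();print(s["t"],s["tcp_pos"],np.array(s["ee_rot"]),s["width"])
np.save("w3.npy",camera_model("wrist"),allow_pickle=True)
w=cv2.cvtColor(capture("wrist"),cv2.COLOR_RGB2BGR);cv2.imwrite("pics/w3.png",w)
t=cv2.cvtColor(capture("top"),cv2.COLOR_RGB2BGR);cv2.imwrite("pics/top3.png",t)
print(proj("wrist",[.53,.03,0]),proj("top",[.53,.03,0]))
a=cv2.resize(w[:330],(512,330));b=cv2.resize(t[130:300,150:350],None,fx=1.94,fy=1.94,interpolation=cv2.INTER_CUBIC)
b=cv2.resize(t[130:290,180:340],(287,287),interpolation=cv2.INTER_CUBIC);o=np.zeros((330,799,3),np.uint8);o[:,:512]=a;o[:287,512:]=b
cv2.imwrite("pics/v3.png",o)
E
```

```text
6.9167 [0.5172 0.0139 0.1095] [[ 0.9834  0.0029  0.1816]
 [-0.1817  0.0102  0.9833]
 [ 0.001  -0.9999  0.0106]] 0.042108372955018146
[264.4124 179.2845] [242.6382 215.3598]
```

View pics/v3.png

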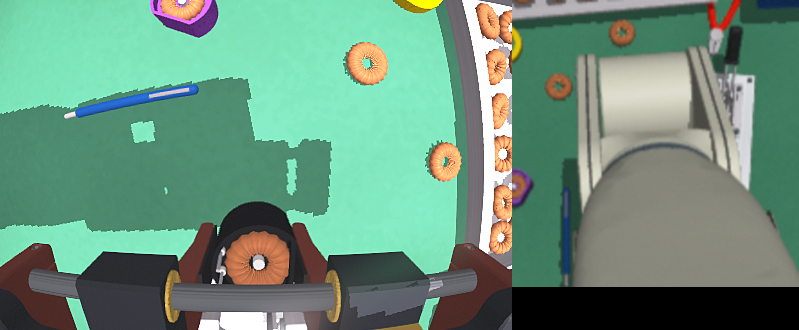

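The choke is held at (258,262) in the wrist half, pins left, flat to the right, and the bench below is bare. I'll shift a little from the fixture and set it down.

>>> drive_tool:
  rows: [0.3,0,5,6,0,0.3,0,12,6,0,0.3,0,15,4,0,0.3,0,15,0,0,0.3,0,10,0,0,0.3,0,7,0,0,0.3,0,4,0,0,0.3,0,2,0,0,0.3,0,0,0,0]

```text
t: 7.77
tcp_pos: [0.5211, 0.0336, 0.0327]
ee_rot: [[0.984, 0.003, 0.178], [-0.178, 0.01, 0.984], [0.001, -1.0, 0.011]]
ft_force: [-0.4, -1.1, -0.5]
width: 0.042
```

>>> drive_tool:
  rows: [0.3,0,2,0,0,0.3,0,1.5,0,0,0.3,0,1,0,0,0.3,0,0,0,0]

```text
t: 8.1
tcp_pos: [0.5222, 0.0335, 0.0291]
ee_rot: [[0.984, 0.006, 0.179], [-0.179, 0.01, 0.984], [0.004, -1.0, 0.011]]
ft_force: [-0.5, 0.6, -0.9]
width: 0.0421
```

>>> drive_tool:
  rows: [0.3,0,1,0,0,0.3,0,1,0,0,0.3,0,0,0,0]

```text
t: 8.35
tcp_pos: [0.5224, 0.0335, 0.0279]
ee_rot: [[0.984, 0.007, 0.179], [-0.179, 0.011, 0.984], [0.005, -1.0, 0.012]]
ft_force: [0.4, 0.2, -0.9]
width: 0.0417
```

>>> drive_tool:
  rows: [0.3,0,1,0,0,0.3,0,1,0,0,0.3,0,0,0,0]

```text
t: 8.6
tcp_pos: [0.5226, 0.0336, 0.0278]
ee_rot: [[0.984, 0.007, 0.179], [-0.179, 0.011, 0.984], [0.005, -1.0, 0.012]]
ft_force: [-0.1, -0.0, -1.3]
width: 0.042
```

>>> drive_tool:
  rows: [0.3,0,2,0,0,0.3,0,2,0,0]

```text
t: 8.77
tcp_pos: [0.523, 0.0337, 0.0262]
ee_rot: [[0.984, 0.008, 0.179], [-0.179, 0.011, 0.984], [0.006, -1.0, 0.012]]
ft_force: [-7.8, 0.2, 25.7]
width: 0.0419
```

Contact on the bench. I release, rise, and turn a quarter to take it at its round sides.

>>> drive_tool:
  rows: [0.75,0,0,0,0,0.75,0,0,0,0,0.75,0,0,0,0,0.75,0,0,0,0,0.75,0,-6,0,0,0.75,0,-15,0,0,0.75,0,-25,0,0,0.75,0,-30,0,0,0.75,0,-20,0,0,0.75,0,-8,0,0,0.75,0,0,0,0]

```text
t: 9.68
tcp_pos: [0.5216, 0.0323, 0.134]
ee_rot: [[0.984, 0.005, 0.179], [-0.179, 0.011, 0.984], [0.003, -1.0, 0.011]]
ft_force: [0.6, -0.4, 0.6]
width: 0.066
```

>>> drive_tool:
  rows: [0.75,0,0,0,-4,0.75,0,0,0,-7,0.75,0,0,0,-7,0.75,0,0,0,-7,0.75,0,0,0,-7,0.75,0,0,0,-7,0.75,0,0,0,-7,0.75,0,0,0,-7,0.75,0,0,0,-7,0.75,0,0,0,-7,0.75,0,0,0,-7,0.75,0,0,0,-7]

```text
t: 10.68
tcp_pos: [0.5154, 0.0321, 0.1214]
ee_rot: [[0.299, -0.009, -0.954], [0.954, 0.01, 0.299], [0.007, -1.0, 0.012]]
ft_force: [0.1, 0.4, 0.6]
width: 0.066
```

>>> drive_tool:
  rows: [0.75,0,0,0,-6,0.75,0,0,0,-3,0.75,0,0,0,0,0.75,0,0,0,0]

```text
t: 11.02
tcp_pos: [0.5127, 0.032, 0.1163]
ee_rot: [[0.133, -0.016, -0.991], [0.991, 0.01, 0.133], [0.008, -1.0, 0.018]]
ft_force: [-0.2, 0.0, -0.0]
width: 0.0657
```

```bash
python3 - <<'E'
from chk import *
print(camera_model("wrist")["extrinsics"])
np.save("w4.npy",camera_model("wrist"),allow_pickle=True)
look((.526,.033),z=.039,R=75,name="pics/w4.png")
cv2.imwrite("pics/v4.png",cv2.resize(cv2.imread("pics/w4.png"),(800,600)))
E
```

```text
[[ 0.132   0.9912  0.0077 -0.1007]
 [-0.9597  0.1298 -0.2494  0.4838]
 [-0.2482  0.0255  0.9684 -0.1436]
 [ 0.      0.      0.      1.    ]]
tcp [0.5127 0.032  0.1163] head 82.33787432882605 expect px 254 228
copper [0.5223 0.0316] r 0.017597192898392677 ell [0.5223 0.0319] (53, 50, 43, 41)
dark [0.5584 0.0835] r 0.027981538325548172 ell [0.5613 0.0821] (128, 74, 22, 56)
flat heading -105 -0.045658937314581344 opp 0.0731357425950516
dark [ 0.5437 -0.0265] r 0.027909932658076286 ell [ 0.5455 -0.0264] (0, 74, 20, 56)
flat heading 87 -0.04534435567654495 opp 0.06854466385277798
dark [0.5184 0.0327] r 0.026385780423879623 ell [0.5188 0.0321] (44, 34, 60, 59)
flat heading -9 0.018122318986976138 opp 0.030088665034791406
```

View pics/v4.png

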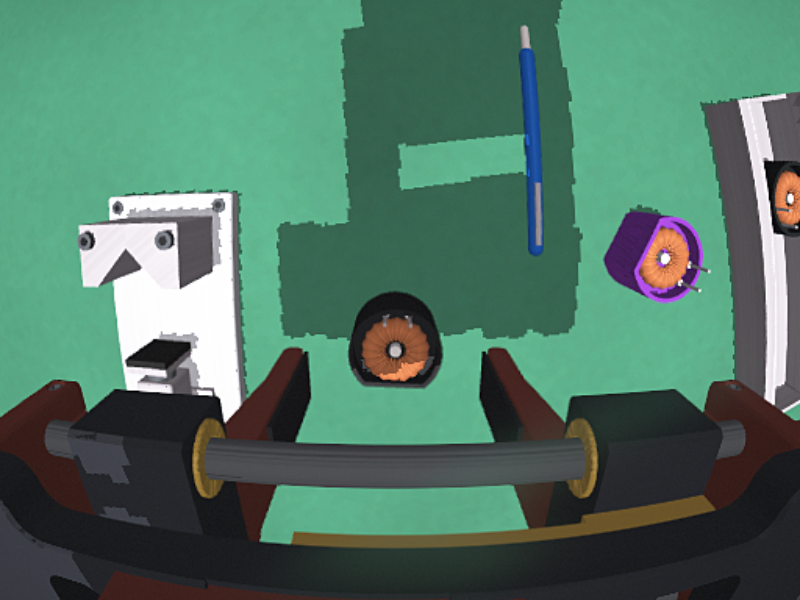

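The choke stands with its flat (row 385) towards +x, pins near the robot, and heading about -10°. The fixture is at left: V notch apex (127,250), front corners (85,287) and (180,289), pad (155,353). I'll grip the choke now, then enlarge the V in this picture and the top picture to place the nest.

Delta to the choke axis from the TCP: about (+11, +0.5) mm.

```bash
python3 - <<'E'
from h import *
m=np.load("w4.npy",allow_pickle=True).item();w=cv2.imread("pics/w4.png");t=cv2.imread("pics/top0.png")
a=cv2.resize(w[115:260,40:160],(480,580),interpolation=cv2.INTER_CUBIC);b=cv2.resize(t[160:260,275:325],(290,580),interpolation=cv2.INTER_CUBIC)
cv2.imwrite("pics/v5.png",np.hstack([a,b]))
mt=camera_model("top")
# predicted layout from plate box estimate
h=np.radians(169.7);X=np.array([np.cos(h),np.sin(h)]);Y=np.array([-X[1],X[0]]);O=np.array([.486,-.100])
for nm,q in {"apex":(33.9,0,58),"n+":(14,19.9,58),"n-":(14,-19.9,58),"b+":(46,30,58),"b-":(46,-30,58),"f+":(14,30,58),"f-":(14,-30,58),"padtop+":(-28,13,50),"padtop-":(-28,-13,50)}.items():
    p=[*(O+X*q[0]/1e3+Y*q[1]/1e3),q[2]/1e3];u=proj("wrist",p,m);v=proj("top",p,mt)
    print(nm,(u-[40,115])*4,(v-[275,160])*5.8+[480,0])
E
```

```text
apex [157.4162 201.3485] [607.0587 455.5557]
n+ [ 86.8707 297.6429] [657.8754 411.9115]
n- [249.4324 305.515 ] [562.228 403.71 ]
b+ [ 37.9403 141.0588] [677.8069 491.0206]
b- [287.4553 138.4384] [532.7169 478.5215]
f+ [ 49.9458 295.8266] [682.1628 413.9941]
f- [295.0834 307.6905] [537.9707 401.63  ]
padtop+ [156.1282 479.5402] [644.8146 313.932 ]
padtop- [257.5254 490.3445] [583.2807 308.6865]
```

View pics/v5.png

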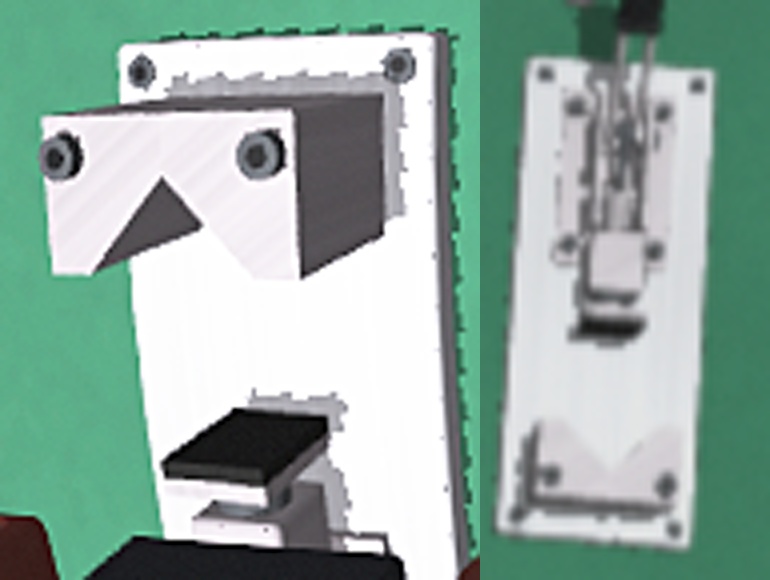

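>>> drive_tool:
  rows: [0.75,0,5,-5,1,0.75,0,12,-5,1,0.75,0,18,-2,0,0.75,0,18,0,0,0.75,0,13,0,0,0.75,0,7,0,0,0.75,0,4,0,0,0.75,0,0,0,0]

```text
t: 11.73
tcp_pos: [0.5265, 0.0307, 0.0333]
ee_rot: [[0.185, -0.014, -0.983], [0.983, 0.01, 0.185], [0.007, -1.0, 0.016]]
ft_force: [-0.8, 0.0, 0.8]
width: 0.0656
```

```bash
python3 - <<'E'
from h import *
from scipy.optimize import least_squares
m=np.load("w4.npy",allow_pickle=True).item();mt=camera_model("top")
L={"apex":(33.9,0,163,178),"b+":(46,30,42,118),"b-":(46,-30,295,115),"f+":(14,30,53,273),"f-":(14,-30,301,277),"n-":(14,-19.9,252,278),"n+":(14,19.9,92,272)}
A=np.array([v[:2] for v in L.values()])/1e3
B=np.array([cast("wrist",v[2]/4+40,v[3]/4+115,.058,m)[:2] for v in L.values()])
f=lambda p:(p[:2]+A@np.array([[np.cos(p[2]),np.sin(p[2])],[-np.sin(p[2]),np.cos(p[2])]])-B).ravel()
r=least_squares(f,[.486,-.1,2.96]);print("fixture",r.x[:2],np.degrees(r.x[2]));print(r.fun.reshape(-1,2)*1e3)
O=r.x[:2];X=np.array([np.cos(r.x[2]),np.sin(r.x[2])]);Y=np.array([-X[1],X[0]])
loc=lambda P:np.array([(P[:2]-O)@X,(P[:2]-O)@Y])*1e3
for u in((163,465),(265,485)):print("pad",loc(cast("wrist",u[0]/4+40,u[1]/4+115,.050,m)))
for u in((610,470),):print("top apex local",loc(cast("top",(u[0]-480)/5.8+275,u[1]/5.8+160,.058)))
for u in((120,46),(440,33)):print("plate V-end corner",loc(cast("wrist",u[0]/4+40,u[1]/4+115,.012,m)))
# plate corners in top
for u in((527,58),(715,70),(690,548),(497,532)):print("plate top",loc(cast("top",(u[0]-480)/5.8+275,u[1]/5.8+160,.012)))
# grip in top: ends of the black grip from top0
hsv=cv2.cvtColor(cv2.imread("pics/top0.png"),cv2.COLOR_BGR2HSV);k=np.zeros(hsv.shape[:2],np.uint8);k[143:170,294:312]=hsv[143:170,294:312,2]<45
c=cv2.findContours(k,0,2)[0];c=max(c,key=cv2.contourArea);bx=cv2.boxPoints(cv2.minAreaRect(c));print("grip px",bx);
for b in bx:print(loc(cast("top",*b,.092)))
E
```

```text
fixture [ 0.4814 -0.0975] 169.94430739268049
[[-0.4724 -0.0306]
 [-0.2397  0.1154]
 [-0.8556 -0.0612]
 [-0.0185  0.1292]
 [ 0.8103 -0.2214]
 [ 0.4162  0.5384]
 [ 0.3596 -0.4698]]
pad [-29.3706  12.3535]
pad [-31.6865 -13.1963]
top apex local [34.7427  3.1124]
plate V-end corner [58.3601 40.6593]
plate V-end corner [ 58.8491 -43.1915]
plate top [-150.4491  -39.389 ]
plate top [-151.8307   44.4487]
plate top [60.2332 44.1836]
plate top [ 60.1699 -38.6836]
grip px [[298.5135 163.9189]
 [301.5135 145.9189]
 [307.3513 146.8919]
 [304.3513 164.8919]]
[-146.8929   -8.6323]
[-192.7263   -3.9608]
[-191.431    10.3058]
[-145.6277    5.5111]
```

The V fit has residuals under 1 mm: fixture origin about (0.481, -0.0975), heading 169.9°. The top view agrees within 1–3 mm, and the plate corners match ±42 / 59 mm. Now I grip the choke at its round sides.

>>> drive_tool:
  rows: [0.75,1.5,3,0.5,0,0.75,1,3,0.5,0,0.75,0,0,0,0,0.35,0,0,0,0,0.35,0,0,0,0,0.35,0,0,0,0,0.35,0,0,0,0,0.35,0,0,0,0,0.35,0,0,0,0]
  force: 20

```text
t: 12.48
tcp_pos: [0.5278, 0.0338, 0.0294]
ee_rot: [[0.187, -0.009, -0.982], [0.982, 0.01, 0.186], [0.008, -1.0, 0.011]]
ft_force: [0.3, -0.5, -0.7]
width: 0.0476
```

>>> drive_tool:
  rows: [0.35,0,-4,0,0,0.35,0,-8,0,0,0.35,0,-14,0,0,0.35,0,-20,0,0,0.35,0,-20,0,0,0.35,0,-12,0,0,0.35,0,-6,0,0,0.35,0,0,0,0]

```text
t: 13.15
tcp_pos: [0.5278, 0.0328, 0.1197]
ee_rot: [[0.187, -0.011, -0.982], [0.982, 0.01, 0.187], [0.008, -1.0, 0.013]]
ft_force: [0.0, -0.2, -1.3]
width: 0.0476
```

>>> drive_tool:
  rows: [0.35,-8,0,1,0,0.35,-18,0,2,0,0.35,-26,0,3,0,0.35,-28,0,3,0,0.35,-24,0,3,0,0.35,-15,0,2,0,0.35,-8,0,1,0,0.35,-3,0,0,0,0.35,0,0,0,0,0.35,0,0,0,0]

```text
t: 13.98
tcp_pos: [0.4826, -0.0984, 0.1139]
ee_rot: [[0.185, -0.019, -0.983], [0.983, 0.012, 0.184], [0.008, -1.0, 0.02]]
ft_force: [0.4, -0.5, -1.0]
width: 0.0472
```

```bash
python3 - <<'E'
from h import *
s=read_state();print(s["t"],s["tcp_pos"],np.array(s["ee_rot"]),s["width"])
np.save("w6.npy",camera_model("wrist"),allow_pickle=True)
w=cv2.cvtColor(capture("wrist"),cv2.COLOR_RGB2BGR);cv2.imwrite("pics/w6.png",w)
cv2.imwrite("pics/v6.png",cv2.resize(w[100:350,130:390],(790,760))[:600])
E
```

```text
13.9833 [ 0.4826 -0.0984  0.1139] [[ 0.1847 -0.0186 -0.9826]
 [ 0.9828  0.0117  0.1845]
 [ 0.0081 -0.9998  0.0204]] 0.04720205522393618
```

View pics/v6.png

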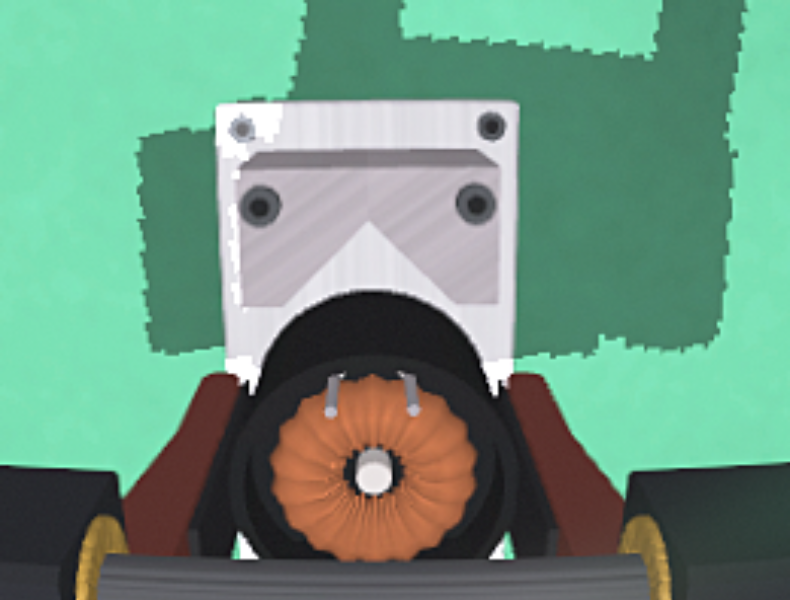

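The choke is held square over the fixture, with pins towards the V, apex at (368,222) and choke axis column ~373. I'll refit the V from this near view.

```bash
python3 - <<'E'
from h import *
from scipy.optimize import least_squares
m=np.load("w6.npy",allow_pickle=True).item()
k=790/260;px=lambda a,b:(a/k+130,b/(760/250)+100)
L={"apex":(33.9,0,368,222),"b+":(46,30,240,168),"b-":(46,-30,499,167),"f+":(14,30,243,306),"f-":(14,-30,499,303),"n-":(14,-19.9,456,303),"n+":(14,19.9,285,306)}
A=np.array([v[:2] for v in L.values()])/1e3
B=np.array([cast("wrist",*px(v[2],v[3]),.058,m)[:2] for v in L.values()])
f=lambda p:(p[:2]+A@np.array([[np.cos(p[2]),np.sin(p[2])],[-np.sin(p[2]),np.cos(p[2])]])-B).ravel()
r=least_squares(f,[.486,-.1,2.96]);print("fixture",r.x[:2],np.degrees(r.x[2]));print(r.fun.reshape(-1,2)*1e3)
# held choke: bottom front extreme point of case bottom (z=tcp-29.4), column 373,row 292 ; rim front point row 357
z=.1139
b=cast("wrist",*px(373,291),z-.0294,m);t=cast("wrist",*px(375,355),z+.0106,m);print("front bottom",b,"front rim",t)
X=np.array([np.cos(r.x[2]),np.sin(r.x[2])]);Y=np.array([-X[1],X[0]])
for p in(b,t):print("local choke axis",((p[:2]-r.x[:2])@X*1e3-24,(p[:2]-r.x[:2])@Y*1e3))
E
```

```text
fixture [ 0.4809 -0.0974] 169.93599931237776
[[-0.4164  0.4763]
 [-0.0845 -1.0721]
 [-0.0833  0.9433]
 [ 0.0273 -0.518 ]
 [ 0.2265  0.2199]
 [ 0.3374  0.1361]
 [-0.007  -0.1853]]
front bottom [ 0.4571 -0.0928  0.0845] front rim [ 0.4571 -0.0929  0.1245]
local choke axis (np.float64(0.21494287560496872), np.float64(-0.3997213254484785))
local choke axis (np.float64(0.2293977218908516), np.float64(-0.3336096699326869))
```

In this one view the fixture fit (0.481, -0.0974, 169.9°) and the held choke (local x 0.2, y -0.4 mm) both come out. I want local x of about -4, so TCP about (0.487, -0.099). I descend in stages.

>>> drive_tool:
  rows: [0.35,0,0,-3,0,0.35,0,4,-2,0,0.35,0,8,-1,0,0.35,0,10,0,0,0.35,0,8,0,0,0.35,0,5,0,0,0.35,0,2,0,0,0.35,0,0,0,0]

```text
t: 14.7
tcp_pos: [0.4894, -0.0956, 0.0718]
ee_rot: [[0.179, -0.019, -0.984], [0.984, 0.012, 0.179], [0.008, -1.0, 0.021]]
ft_force: [-0.2, 0.1, -0.4]
width: 0.0474
```

>>> drive_tool:
  rows: [0.35,-2,2,1,0,0.35,-1.5,4,0.5,0,0.35,0,5,0,0,0.35,0,5,0,0,0.35,0,3,0,0,0.35,0,2,0,0,0.35,0,0,0,0]

```text
t: 15.28
tcp_pos: [0.4867, -0.0992, 0.0488]
ee_rot: [[0.18, -0.019, -0.984], [0.984, 0.012, 0.18], [0.008, -1.0, 0.021]]
ft_force: [-0.3, -0.5, -1.4]
width: 0.0477
```

Position is good, at (0.4867, -0.0992). Bottom of the choke is about 7 mm above the plate, so I lower gently.

>>> drive_tool:
  rows: [0.35,0,2,0,0,0.35,0,2,0,0,0.35,0,1.5,0,0,0.35,0,0,0,0]

```text
t: 15.62
tcp_pos: [0.4869, -0.0992, 0.0429]
ee_rot: [[0.18, -0.018, -0.984], [0.984, 0.012, 0.179], [0.008, -1.0, 0.02]]
ft_force: [0.4, 0.1, -1.2]
width: 0.0478
```

>>> drive_tool:
  rows: [0.35,0,1.5,0,0,0.35,0,1,0,0]

```text
t: 15.78
tcp_pos: [0.4869, -0.0992, 0.0407]
ee_rot: [[0.18, -0.018, -0.984], [0.984, 0.012, 0.179], [0.008, -1.0, 0.02]]
ft_force: [-3.7, 1.3, 20.4]
width: 0.0477
```

Contact at the expected height. I release and rise.

>>> drive_tool:
  rows: [0.7,0,0,0,0,0.7,0,0,0,0,0.7,0,0,0,0,0.7,0,0,0,0,0.7,0,-5,0,0,0.7,0,-12,0,0,0.7,0,-25,0,0,0.7,0,-35,0,0,0.7,0,-35,0,0,0.7,0,-20,0,0,0.7,0,-6,0,0,0.7,0,0,0,0]

```text
t: 16.78
tcp_pos: [0.4888, -0.1006, 0.1856]
ee_rot: [[0.18, -0.02, -0.984], [0.984, 0.012, 0.179], [0.008, -1.0, 0.022]]
ft_force: [-0.3, -0.8, 0.5]
width: 0.0612
```

```bash
python3 - <<'E'
from h import *
s=read_state();print(s["t"],s["tcp_pos"],np.array(s["ee_rot"]),s["width"])
np.save("w7.npy",camera_model("wrist"),allow_pickle=True)
w=cv2.cvtColor(capture("wrist"),cv2.COLOR_RGB2BGR);cv2.imwrite("pics/w7.png",w)
cv2.imwrite("pics/v7.png",cv2.resize(w[100:290,130:390],(790,577)))
print(proj("wrist",[.481,-.0974,.052]),)
E
```

```text
16.7833 [ 0.4888 -0.1006  0.1856] [[ 0.1796 -0.0201 -0.9835]
 [ 0.9837  0.0122  0.1793]
 [ 0.0084 -0.9997  0.022 ]] 0.061247583140626304
[252.7262 187.3405]
```

View pics/v7.png

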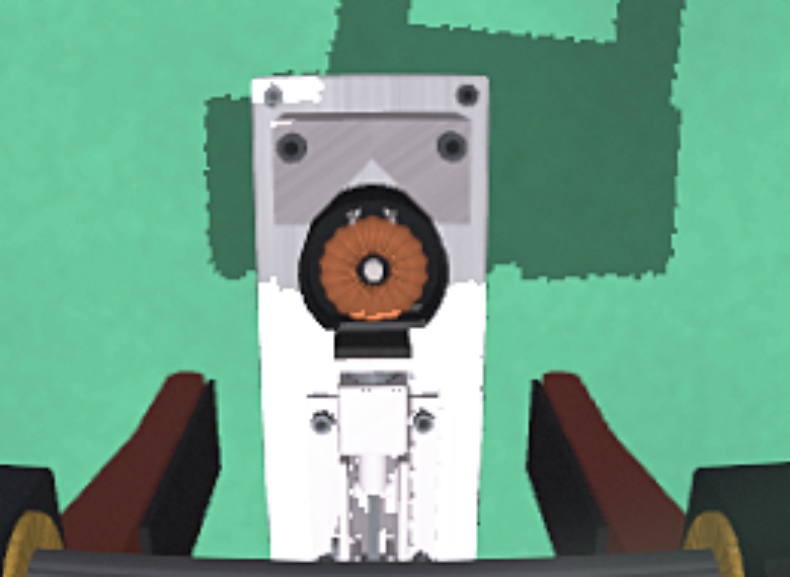

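The choke stands in the V, straight flat edge (row ~322) parallel to the pad (row ~340) and pins at the V side. Before going behind the handle, I check the clearance to the blue box.

```bash
python3 - <<'E'
from h import *
def tri(a,b):
    (o1,d1),(o2,d2)=ray("top",*a),ray("scene",*b)
    A=np.c_[d1,-d2];k=np.linalg.lstsq(A,o2-o1,rcond=None)[0];return (o1+d1*k[0]+o2+d2*k[1])/2,np.linalg.norm(o1+d1*k[0]-o2-d2*k[1])
print("box corner",tri((316,117),(184,230)), "bottom edge",cast("top",322,134,0))
O=np.array([.481,-.0974]);h=np.radians(169.94);X=np.array([np.cos(h),np.sin(h)])
for q in(-215,-192,-65):print(q,O+X*q/1e3)
E
```

```text
box corner (array([ 0.7285, -0.1676,  0.1299]), np.float64(0.007273718412799855)) bottom edge [ 0.7282 -0.2003  0.    ]
-215 [ 0.6927 -0.135 ]
-192 [ 0.67   -0.1309]
-65 [ 0.545  -0.1088]
```

>>> drive_tool:
  rows: [0,0,0,-8,0,0,0,0,-15,0,0,0,0,-22,0,0,0,0,-25,0,0,0,0,-25,0,0,0,0,-22,0,0,0,0,-15,0,0,0,0,-8,0,0,0,0,-3,0,0,0,0,0,0]

```text
t: 17.67
tcp_pos: [0.6293, -0.1257, 0.16]
ee_rot: [[0.18, -0.048, -0.983], [0.984, 0.018, 0.179], [0.01, -0.999, 0.05]]
ft_force: [-0.5, -0.2, 0.7]
width: 0.0008
```

>>> drive_tool:
  rows: [0,0,-6,-8,0,0,0,-5,-14,0,0,1,-4,-16,0,0,1,-3,-14,0,0,0,-2,-9,0,0,0,-1,-4,0,0,0,0,0,0,0,0,0,0,0]

```text
t: 18.33
tcp_pos: [0.6925, -0.1353, 0.1776]
ee_rot: [[0.18, -0.056, -0.982], [0.984, 0.02, 0.179], [0.01, -0.998, 0.059]]
ft_force: [0.1, -0.9, -0.7]
width: 0.0001
```

>>> drive_tool:
  rows: [0,0,5,-2,0,0,0,10,-2,0,0,0,15,-2,0,0,0,16,-1,0,0,0,12,0,0,0,0,7,0,0,0,0,4,0,0,0,0,2,0,0,0,0,0,0,0]

```text
t: 19.08
tcp_pos: [0.6909, -0.1343, 0.0965]
ee_rot: [[0.181, -0.062, -0.982], [0.984, 0.022, 0.18], [0.01, -0.998, 0.065]]
ft_force: [0.2, -0.5, -0.6]
width: 0.0
```

```bash
python3 - <<'E'
from h import *
t=cv2.cvtColor(capture("scene"),cv2.COLOR_RGB2BGR);w=cv2.cvtColor(capture("wrist"),cv2.COLOR_RGB2BGR)
a=cv2.resize(t[120:290,140:300],(480,510),interpolation=cv2.INTER_CUBIC);b=cv2.resize(w[:,130:390],(310,458))
o=np.zeros((510,790,3),np.uint8);o[:,:480]=a;o[:458,480:]=b;cv2.imwrite("pics/v8.png",o)
E
```

```text
(no output)
```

View pics/v8.png

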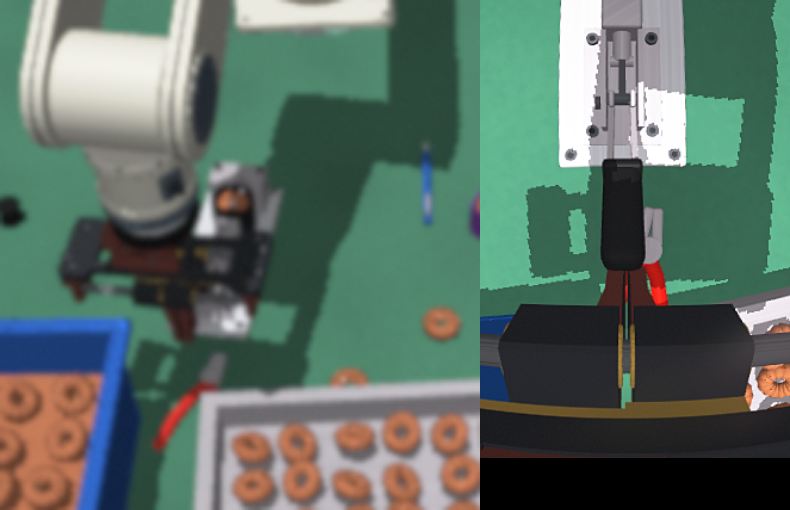

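The closed fingers (625,290) stand behind the end of the grip (623,215), in line with it. Now the push towards the V.

>>> drive_tool:
  rows: [0,0,0,5,0,0,0,0,8,0,0,0,0,8,0,0,0,0,8,0,0,0,0,8,0,0,0,0,8,0,0,0,0,8,0]

```text
t: 19.77
tcp_pos: [0.6626, -0.1293, 0.1194]
ee_rot: [[0.18, 0.003, -0.984], [0.984, 0.009, 0.18], [0.009, -1.0, -0.001]]
ft_force: [5.8, -1.3, 3.6]
width: 0.0005
```

>>> drive_tool:
  rows: [0,0,2,9,0,0,0,2,10,0,0,0,2,10,0,0,0,2,10,0,0,0,2,10,0,0,0,2,10,0]

```text
t: 20.27
tcp_pos: [0.6247, -0.1228, 0.1265]
ee_rot: [[0.18, 0.063, -0.982], [0.984, -0.004, 0.18], [0.007, -0.998, -0.062]]
ft_force: [4.1, 0.2, 4.9]
width: 0.0003
```

>>> drive_tool:
  rows: [0,0,5,0,0,0,0,6,0,0,0,0,6,0,0,0,0,5,0,0,0,0,3,0,0,0,0,0,0,0]

```text
t: 20.77
tcp_pos: [0.6344, -0.1247, 0.1084]
ee_rot: [[0.18, 0.086, -0.98], [0.984, -0.009, 0.18], [0.006, -0.996, -0.086]]
ft_force: [5.3, -0.4, 3.8]
width: 0.0003
```

>>> drive_tool:
  rows: [0,0,0,10,0,0,0,0,10,0,0,0,1,10,0,0,0,1,10,0,0,0,1,10,0]

```text
t: 21.18
tcp_pos: [0.5904, -0.1168, 0.102]
ee_rot: [[0.18, 0.097, -0.979], [0.984, -0.012, 0.18], [0.006, -0.995, -0.098]]
ft_force: [7.4, -1.5, 0.3]
width: 0.0004
```

>>> drive_tool:
  rows: [0,0,0,10,0,0,0,0,10,0,0,0,0,10,0]

```text
t: 21.43
tcp_pos: [0.5588, -0.111, 0.0969]
ee_rot: [[0.18, 0.097, -0.979], [0.984, -0.012, 0.18], [0.006, -0.995, -0.097]]
ft_force: [0.1, 0.6, -0.2]
width: 0.0
```

The force fell to zero, so the handle has probably snapped over. I rise clear and look.

>>> drive_tool:
  rows: [0,0,-6,-3,0,0,0,-14,-3,0,0,0,-25,-3,0,0,0,-30,0,0,0,0,-30,0,0,0,0,-20,0,0,0,0,-8,0,0,0,0,0,0,0]

```text
t: 22.1
tcp_pos: [0.541, -0.1081, 0.2281]
ee_rot: [[0.18, 0.06, -0.982], [0.984, -0.003, 0.18], [0.008, -0.998, -0.06]]
ft_force: [0.3, 0.3, -0.0]
width: 0.0005
```

```bash
python3 - <<'E'
from h import *
s=read_state();print(s["t"],s["tcp_pos"],s["ft_force"])
m=camera_model("wrist");w=cv2.cvtColor(capture("wrist"),cv2.COLOR_RGB2BGR);cv2.imwrite("pics/w9.png",w)
np.save("w9.npy",m,allow_pickle=True)
O=np.array([.481,-.0974]);h=np.radians(169.94);X=np.array([np.cos(h),np.sin(h)])
for a in(27,45):
    for r in(.057,.109):
        p=[*(O+X*(-.114+r*np.cos(np.radians(a)))),.032+r*np.sin(np.radians(a))];print(a,r,proj("wrist",p,m))
print("V apex",proj("wrist",[*(O+X*.0339),.058],m),"padtop seated",proj("wrist",[*(O-X*.018),.05],m))
cv2.imwrite("pics/v9.png",cv2.resize(w,(800,600),interpolation=cv2.INTER_CUBIC))
E
```

```text
22.1 [ 0.541  -0.1081  0.2281] [ 0.3164  0.3082 -0.037 ]
27 0.057 [250.9538 176.244 ]
27 0.109 [250.7562 136.3648]
45 0.057 [251.0558 189.6395]
45 0.109 [250.9578 162.9157]
V apex [250.4427  84.624 ] padtop seated [250.6938 133.4987]
```

View pics/v9.png

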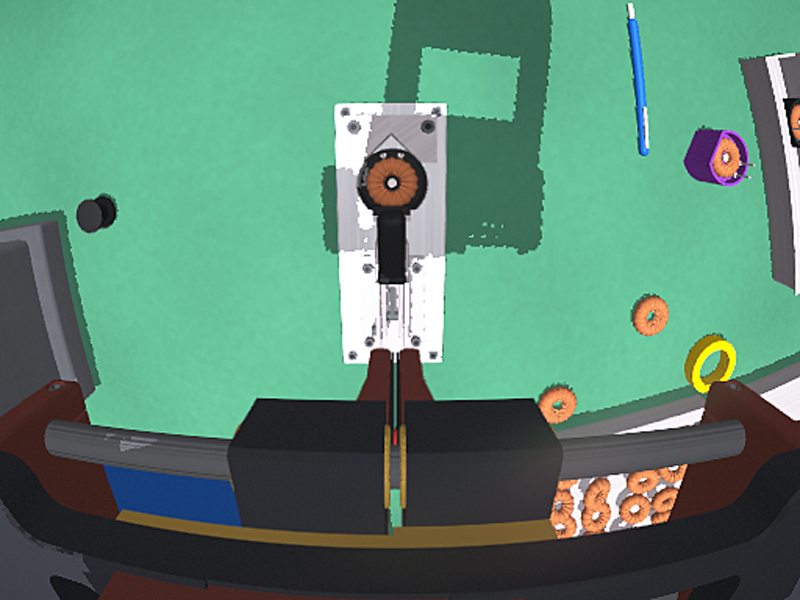

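The grip spans rows 210–283 in this view, i.e. 134–181 in the raw picture. The closed pose predicts 136–176, and still-at-the-high-point would be 163–190, so the clamp is shut. The choke sits in the V with its axis at (392,183). One numeric check of the seat, then I hand in.

```bash
python3 - <<'E'
from h import *
m=np.load("w9.npy",allow_pickle=True).item();O=np.array([.481,-.0974]);h=np.radians(169.94);X=np.array([np.cos(h),np.sin(h)]);Y=np.array([-X[1],X[0]])
p=cast("wrist",392/1.5625,183/1.5625,.045,m)[:2]-O;print("choke axis local mm",p@X*1e3,p@Y*1e3)
s=read_state();print(s["t"],s["tcp_pos"],s["ft_force"]);print(hand_in())
E
```

```text
choke axis local mm -0.7462907470616715 -0.30371505360871626
22.15 [ 0.5408 -0.1081  0.2272] [-0.1488  0.0318  0.5055]
the job is handed in; nothing more can be done
None
```

The flat-sided choke is clamped in the lead-trimming fixture, and I handed the job in at 22.2 s; no verdict is reported.

- **Picking:** I gripped the choke in the channel on its flat and the opposite side; the 42 mm opening matched 18 + 24 mm. I set it down on the bare bench with the flat turned to the fixture's heading and took it again by its round sides.
- **Placing:** I lowered it into the V until it touched the plate at the expected height (about 20 N), then released it. The picture taken then showed its flat parallel to the pad.
- **Clamping:** I pushed the handle over from behind its grip with closed fingers. The wrist force was at most about 8 N in the readings after each move, and it dropped to zero when the handle snapped over.

**Last checks:**
- The handle's position in the image matches the closed angle of 27° and not the high point.
- The choke's axis is within 1 mm of the nest.
- The gripper is clear, with no force on it.
- I did not aim at or knowingly touch the round choke or the loose things, but I took no final picture of all of them.

**Disagreements:**
- The top and wrist cameras differed by up to about 3 mm on the fixture's position; I used the near wrist view.
- The tool tilted up to about 5.5° during the push, and a 2–6 mm drift came up in several moves. Neither did any harm that I could see.

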